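# Clamp a rover drive unit with the torque-limiting cap

## Task

Lower the drive unit gently into the bed of the clamping jig, brass shaft in the slot of the back stop, and let go of it. Then turn only the black ratchet cap clockwise, by its grip, until the clutch clicks once or twice, stop there and let go, so that the unit stays clamped. Leave the silver collar and everything else on the bench alone.

Things in the scene. Friction and masses are not known exactly. Their poses are not given: they have to be found in the camera images.
- jig: Clamping jig screwed to the bench: aluminium bed plate 250 x 110 x 12 mm. Origin at the centre of its underside; its x runs from the blue gear housing (66 x 70 mm, top 58 mm high, centred at x = -97 mm) to the dark steel back stop, z up. Two low guide rails (x -27 to +19 mm, 41 mm apart, sloping outward above, tops 26 mm above the bench) take the drive unit between them.
- slot (a point): Fixed point of the jig at x = 27 mm, y = 0, 32 mm above the bench, near the slot of the back stop. The stop is a fork 48 mm high with a slot 16 mm wide, open above, for the shaft. Someone has locked it with its face anywhere between jig x = 21 and 33 mm; its own place is not reported.
- bed (a point): Point on the top face of the bed plate, jig x = -3 mm, y = 0, 12 mm above the bench: set the drive unit's origin here, axes alike. Within 2 mm along jig x it is clear of the open jaw and of the stop wherever that is locked; there is 2.5 mm play to each rail.
- drive: Drive unit, about 180 g: white bracket 44 (x) x 36 (y) x 50 (z) mm, a round metal motor end (30 mm diameter, yellow band) behind to x = -36 mm, a brass shaft (8 mm) in front to x = +36 mm, both 20 mm above the underside. Origin: centre of the bracket's underside, z up. Grip it across y near its top, fingertips 18 mm or more above its underside, clear of the rails. Shaft (+x) must point as jig +x.
- shaft_tip (a point): Tip of the brass shaft: drive unit x = +36 mm, z = 20 mm.
- jaw: Brass pressing pad of the jig, 24 mm diameter. Origin at the centre of its face; starts fully open at jig x = -42 mm, 32 mm above the bench, and moves along jig +x by 7 mm per radian that the collar turns clockwise (seen from above). It pushes the unit along until that meets the back stop; the screw holds itself.
- cap: Black ratchet cap, vertical axis at jig x = -97 mm, y = 0. Flange 47 mm diameter, 4 mm thick, its underside (the origin) 74.5 mm above the bench; on it the round grip, 31 mm diameter, 32 mm tall, top 110.5 mm above the bench. White line towards its own +x. Clockwise from above tightens and carries the collar along; turned back, it takes the collar back.
- cap_grip (a point): Point on the cap's axis, 103 mm above the bench, where to grip it from above; 40 N holds it. Free turning takes a steady 0.15-0.2 N m. Once the stop is met the clutch slips and clicks every 30 degrees: torque climbs to 0.25-0.3 within 10 degrees of slip, then falls to nearly 0 over 15. Read at rest between small steps it is all lower, but still climbs and falls by about 0.1 N m.
- cap_mark (a point): White mark on the rim of the cap's flange, 22.5 mm from the axis. At the start it stands over the collar's red mark. The cap stays where it is let go.
- collar_mark (a point): Red mark on the rim of the silver collar (47 mm diameter, 63 to 74 mm above the bench) below the cap, 22.5 mm from the axis. How far the white mark has gone ahead of it shows the clicks: about 12 mm apart in the notch after one click, 22 mm after two; over the hump at 6 mm, and over the third at 27 mm.
- collar: Silver screw collar under the cap, on the same axis; origin 63 mm above the bench. Turns with the screw, bypasses the clutch: not to be touched.
- wheel_a: Loose omni wheel, 54 mm diameter, 26 mm high; origin under its centre. Bystander.
- wheel_b: A second such wheel. Bystander.
- jar: Clear jar with blue lid, 52 mm diameter, 70 mm high. Bystander.
- driver: Orange screwdriver lying on the bench, 170 mm. Bystander.
- mouse: Black computer mouse on the grey mat. Bystander.
- standoff: Steel standoff bolt, 50 mm tall, standing on its 20 mm head. Bystander.
There are look-alikes about, which are no part of the job. What is shaped like the drive but green is not meant.

How it is judged:
On the way, in this order (a step that is already met when the one before it is completed fails the run):
1. the drive unit stands in the bed of the jig, shaft towards the stop, let go of, and not yet clamped (horizontal distance between drive and bed below 0.018 m and y of drive in the frame of bed between -0.0045 and 0.0045 m and z of drive in the frame of bed below 0.003 m and x of shaft_tip in the frame of drive above 0.03 m and x of shaft_tip in the frame of bed above 0.02 m and angle between drive's own z axis and vertical below 0.08 rad and contact force between the fingers and drive below 0.1 N), for 0.2 s.
2. the clutch has clicked with the unit pressed between jaw and stop (horizontal distance between cap_mark and collar_mark above 0.0065 m and contact force between jaw and drive above 5 N), for 0.2 s.
At the end, for the whole second after the job is handed in: The drive unit stands flat (within 3 mm of the bed, 5 degrees) and square (5 degrees) between the rails, shaft in the stop's slot, at rest, still pressed by the jaw with more than 5 N, and the cap has clicked once or twice past the collar (marks 6.5 to 28.5 mm apart) (all of step 2 and horizontal distance between cap_mark and collar_mark below 0.0285 m and horizontal distance between drive and bed below 0.018 m and y of drive in the frame of bed between -0.0045 and 0.0045 m and z of drive in the frame of bed below 0.003 m and x of shaft_tip in the frame of bed above 0.02 m and angle between drive's own z axis and vertical below 0.08 rad and angle between the x axis of drive and the x axis of jig, either way round below 0.09 rad and linear speed of drive below 0.01 m/s); the robot touches nothing.
It fails at once if the cap is turned on to a third click (horizontal distance between cap_mark and collar_mark above 0.0285 m).
It fails at once if the silver collar is touched with more than 3 N (contact force between any of the fingers, the arm and collar above 3 N).
It fails at once if the drive unit is pressed or knocked on the jig (its jaw included) with more than 30 N (contact force between drive and jig above 30 N).
It fails at once if a bystander is moved by more than 15 mm (distance of any of wheel_a, wheel_b, jar, driver, mouse, standoff from where it was at the start of the episode above 0.015 m).
It also fails if it takes over 72 s, if anything falls off the work surface, if the arm or the gripper's body presses on something with over 40 N, if the wrist force passes 120 N, or if a joint passes its speed limit or range.

## Robot

A 6-joint arm with a two-finger parallel gripper is mounted at the origin on the work surface. World frame = base frame: x ahead of the robot, y to its left, z up, the work surface at z = 0. Lengths are in m, angles in rad, forces in N, time in s.
With the tool pointing down it reaches from about 0.25 to 0.775 m from the base axis. Payload 4 kg.
Tool frame: the origin (TCP) lies midway between the tips of the shut fingers; the grasp point (between the pads) lies 19 mm behind it; z points along the fingers, y is the line along which they close (so a half turn about z gives the same grasp; the last joint's range is limited). The gripper opens to 85 mm and grips with 20 to 120 N. Pads are 22 mm wide; open, the fingers measure 114 mm over their backs; the gripper's body (76 mm by 85 mm) begins 54 mm behind the grasp point. The pads swing forward as they close: fully open they stand 13 mm farther back than shut.
Start: joints at [1.04, 0.087, 1.371, -0, 1.684, -0.103], TCP at [0.228, 0.5, 0.231] pointing down, gripper open.
Joint ranges: [-3.1, 3.1], [-0.76, 2.03], [0.27, 2.55], [-1.08, 4.22], [0.17, 2.65], [-2.57, 2.57]. Speed limits (rad/s): [2.79, 2.79, 3.14, 3.14, 3.14, 3.14].

## Interface

Orientations are given as a unit quaternion [x, y, z, w].
In Python, from bench import * gives the robot as it stands. The module is installed in compiled form; this text tells all that it offers.
- The arm moves only by the tool carry_out, never from a script. Its argument "moves" is a list of rows, each a list of 7 numbers: the shift along the tool's x, y, z in m, then the turn, a rotation vector about the tool's x, y, z in rad, then the closure in counts, from 0 (fully open) to 255 (shut). In form: [[dx, dy, dz, rx, ry, rz, fingers], ...]. A call has 1 to 10 rows; each row shifts and turns the commanded pose from where the row before left it, along the tool's axes as they then stand; what a row does not reach is not made up. A row lasts 1/12 s, in which the tool goes at most 41.7 mm and 7.16 degrees, less where a joint would pass 70% of its speed; a pose out of reach is approached as far as the arm can. A call is refused whole if a number of a shift passes 0.0417 or a number of a turn 0.125, either way. A call with a gripper value outside its range is refused whole. The fingers move at their own pace and stop on an object; "squeeze" is the grip in N (left out, the last holds). Time passes only in rows, so rows that do not move let the fingers close. It gives the time, the measured TCP pose, the force, the opening and the grip force at its end, in the units of the state.
- state(): the state, without advancing time (a new reading comes with each control period).
- snapshot(name): name is "scene" or "top"; returns the picture (384x512x3 uint8, red, green, blue); there is no depth.
- camera_params(name): a dict with "fx", "fy", "cx", "cy" (pixels), "k1" (the pictures are not rectified: a ray, as slopes to the right and down, at radius r is drawn at 1 + k1 r^2 times it, then the intrinsics apply), "rvec" (rotation vector, rad) and "tvec" (3), from world to camera coordinates, as OpenCV has them. Camera axes: x right, y down, z forward; pixel columns grow to the right and rows downward; lengths in m; the calibration is good to about 2 mm. A picture is of the moment at which its call begins. camera_params takes no time and is no camera call.
- job_done(): hands the job in; it is judged then, once.
The state is a dict: "time": time; "q": joint angles; "qd": joint speeds; "joint_torque": joint torques, N m; "ee_pos": TCP position; "tool_rot": TCP orientation; "ft_force": force on the tool from outside, world axes, zero at the start; "torque": the same for the moment, N m; "width": finger opening in m; "grip_force": force on a finger pad.
Only numpy, scipy, OpenCV 4.12 (cv2) and the standard library are available. Lean on these libraries where they do the work, as an engineer would, in place of code of your own. Each camera call takes 0.05 s, during which the arm holds its last target. There are 200 camera calls.

## Working session

There is one attempt and no reset: what is moved stays moved. The work goes in short steps, Python scripts to look and compute and a tool call to move; the robot and the scene stay as the last step left them, time stands still between calls to the robot, and variables do not carry over. Pictures are saved under pics/ and viewed, at most 10 in all, crops included, and the job is handed in when it is done.

Besides the shell and the picture viewer there is one more tool, called after ">>>" as name(argument=value, ...), one argument or row to a line, values as JSON. carry_out: Moves the arm, as the interface text tells. Its arguments: {"type":"object","properties":{"moves":{"type":"array","items":{"type":"array","items":{"type":"number"}}},"squeeze":{"type":"number"}},"required":["moves"]}

```bash
mkdir -p pics
cat > h.py <<'E'
from bench import *
import numpy as np, cv2
from scipy.spatial.transform import Rotation as R
def save(n,f,crop=None,s=1):
    im=snapshot(n)
    if crop: im=im[crop[1]:crop[3],crop[0]:crop[2]]
    if s!=1: im=cv2.resize(im,None,fx=s,fy=s,interpolation=cv2.INTER_CUBIC)
    cv2.imwrite('pics/'+f,im[:,:,::-1])
def px2w(n,uv,z):
    c=camera_params(n); K=np.array([[c['fx'],0,c['cx']],[0,c['fy'],c['cy']],[0,0,1.]])
    d=(np.array(uv,float)-[c['cx'],c['cy']])/[c['fx'],c['fy']]
    p=d.copy()
    for _ in range(30): p=d/(1+c['k1']*(p@p))
    Rm=R.from_rotvec(np.ravel(c['rvec'])).as_matrix(); t=np.ravel(c['tvec'])
    o=-Rm.T@t; r=Rm.T@np.array([p[0],p[1],1])
    return o+r*(z-o[2])/r[2]
def w2px(n,X):
    c=camera_params(n); Rm=R.from_rotvec(np.ravel(c['rvec'])).as_matrix()
    q=Rm@np.array(X,float)+np.ravel(c['tvec']); p=q[:2]/q[2]; p=p*(1+c['k1']*(p@p))
    return p*[c['fx'],c['fy']]+[c['cx'],c['cy']]
E
python3 - <<'E'
from h import *
for n in ('top','scene'):
    save(n,n+'0.png',s=1.5); c=camera_params(n); print(c)
    Rm=R.from_rotvec(np.ravel(c['rvec'])).as_matrix(); print(-Rm.T@np.ravel(c['tvec']))
print(state())
E
```

```text
{'fx': 418.58398110146254, 'fy': 418.58398110146254, 'cx': 256.0633819953661, 'cy': 189.26337587525364, 'k1': -0.039986802826556395, 'rvec': array([ 2.11564046, -2.14017603,  0.20923642]), 'tvec': array([-0.02661048,  0.57163297,  1.39603221])}
[ 0.30262566 -0.01779967  1.47799837]
{'fx': 390.0829153383336, 'fy': 390.0829153383336, 'cx': 254.3720970761963, 'cy': 191.0700190108562, 'k1': 0.033918140130703704, 'rvec': array([ 2.42454681,  0.97185787, -0.2902711 ]), 'tvec': array([-0.39816609, -0.30245707,  1.44337658])}
[ 1.00118485 -0.45405591  1.06057277]
{'time': 0.1, 'q': array([ 1.03991110e+00,  8.78719898e-02,  1.37209808e+00, -3.11667777e-05,
        1.68361458e+00, -1.03083091e-01]), 'qd': array([-0.0004837 , -0.00137264, -0.00393508, -0.00040644,  0.00127766,
        0.00057036]), 'joint_torque': array([ 2.08848171e-03, -3.53015614e+01, -3.14217210e+01, -8.72932515e-05,
        7.97151821e-03,  3.08749932e-07]), 'ee_pos': array([0.22795516, 0.50004092, 0.23026372]), 'tool_rot': array([ 2.12275264e-01,  9.77209404e-01, -9.51207955e-04, -2.95741647e-04]), 'ft_force': array([0.33850681, 0.68155176, 0.39640513]), 'torque': array([0.02557649, 0.0066085 , 0.03136815]), 'grip_force': 0.0, 'width': 0.08551854879892577}
```

View pics/top0.png

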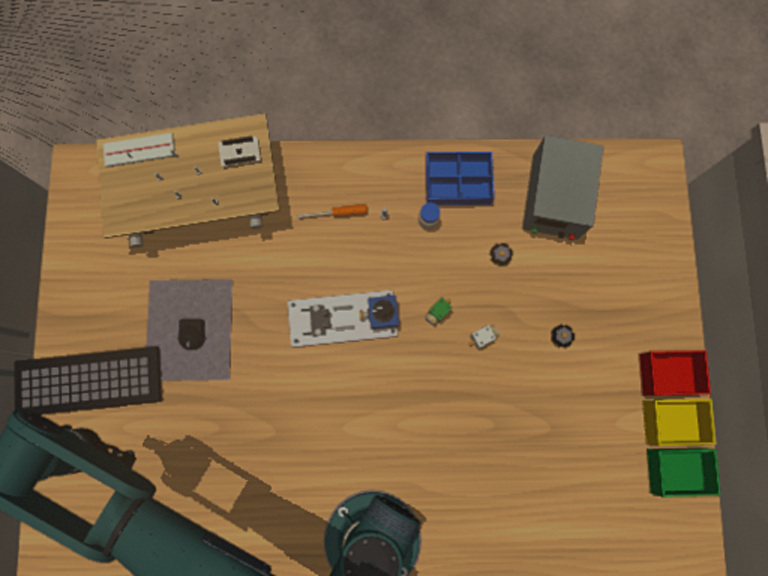

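View pics/scene0.png

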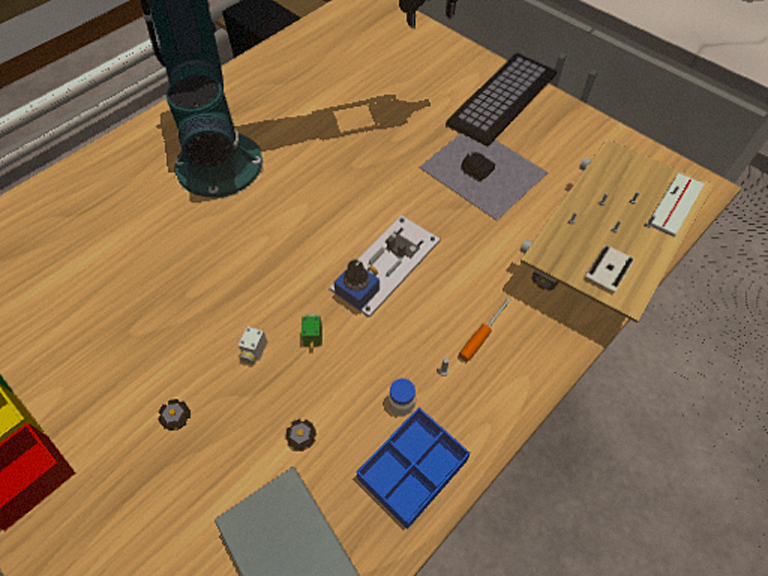

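Run:
```python
from h import *
t=snapshot('top'); s=snapshot('scene')
f=lambda im,x0,y0,x1,y1:cv2.resize(im[y0:y1,x0:x1],None,fx=5,fy=5,interpolation=cv2.INTER_CUBIC)
a=f(t,185,187,345,247); b=np.hstack([f(s,150,205,230,265),f(s,215,140,295,200)])
cv2.imwrite('pics/c1.png',np.vstack([a,b])[:,:,::-1])
```

```text
(no output)
```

View pics/c1.png

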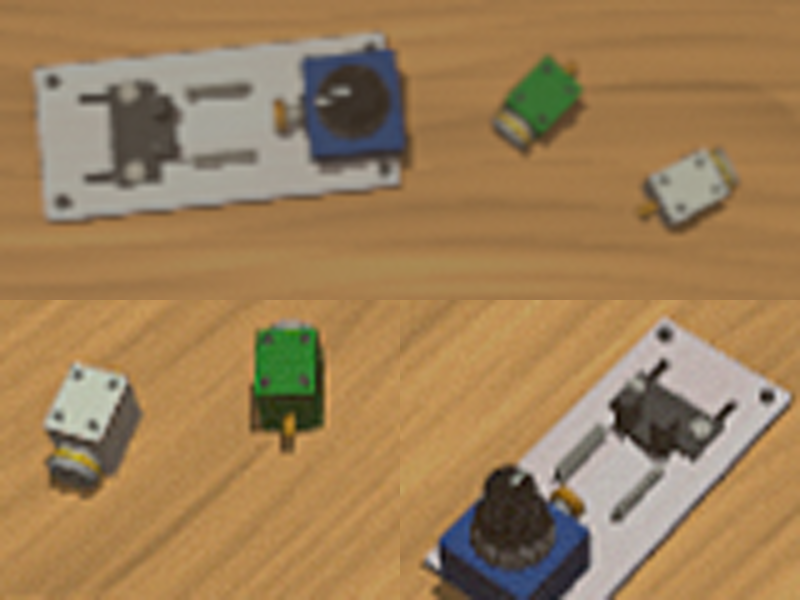

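```bash
cat > m.py <<'E'
from h import *
f=lambda u,v,z:px2w('top',(185+(u+.5)/5-.5,187+(v+.5)/5-.5),z)
P=np.array([f(u,v,.012)[:2] for u,v in [(35,70),(382,35),(400,183),(48,220)]])
print('plate',P.round(4),[np.linalg.norm(P[i]-P[(i+1)%4]).round(4) for i in range(4)])
c=P.mean(0); x=(P[0]-P[1]+P[3]-P[2]); x/=np.linalg.norm(x); y=np.array([-x[1],x[0]])
print('jig',c,np.arctan2(x[1],x[0]),'bed',c-.003*x,'cap',c-.097*x)
print('cap by top',f(352,102,.0785))
print('flange by eye jig coords', [( (f(u,v,z)[:2]-c)@x,(f(u,v,z)[:2]-c)@y) for u,v,z in [(180,130,.048),(110,130,.048)]])
D=[f(u,v,.05)[:2] for u,v in [(645,182),(710,149),(735,197),(679,230)]]
print('drv',np.round(D,4),np.mean(D,0))
s=f(643,211,.02); m=f(730,166,.02); print('shaft',s,'motor',m, s-m)
S=np.array([f(u,v,.05)[:2] for u,v in [(657,186),(702,159),(718,188),(679,207)]]);print('screws',S.mean(0))
# scene
g=lambda u,v,z:px2w('scene',(150+(u+.5)/5-.5,205+(v-300+.5)/5-.5),z)
E=np.array([g(u,v,.05)[:2] for u,v in [(75,365),(133,378),(105,442),(45,424)]]);print('scene',E.round(4),E.mean(0))
im=cv2.imread('pics/c1.png')[140:240,630:745]; hsv=cv2.cvtColor(im,cv2.COLOR_BGR2HSV)
w=((hsv[...,1]<75)&(hsv[...,2]>140)).astype(np.uint8); n,l,st,ce=cv2.connectedComponentsWithStats(w); i=1+st[1:,4].argmax()
r=cv2.minAreaRect(np.argwhere(l==i)[:,::-1].astype(np.float32)); b=cv2.boxPoints(r)+[630,140]
B=np.array([f(u,v,.05)[:2] for u,v in b]); print('rect',b.round(),B.mean(0),[np.linalg.norm(B[k]-B[k-1]).round(4) for k in range(4)],[np.arctan2(*(B[k]-B[k-1])[::-1]).round(3) for k in range(4)])
E
python3 m.py
```

```text
plate [[ 0.5407  0.1954]
 [ 0.5632 -0.051 ]
 [ 0.4575 -0.0621]
 [ 0.4343  0.1846]] [np.float64(0.2474), np.float64(0.1063), np.float64(0.2478), np.float64(0.107)]
jig [0.4989327  0.06670769] 1.663420459547408 bed [0.49921018 0.06372055] cap [ 0.5079044  -0.02987652]
cap by top [ 0.50570039 -0.02858972  0.0785    ]
flange by eye jig coords [(np.float64(0.02355491255127821), np.float64(0.004800955231076251)), (np.float64(0.07144866909993053), np.float64(-0.00016777337230684428))]
drv [[ 0.4522 -0.229 ]
 [ 0.4744 -0.2747]
 [ 0.4411 -0.2904]
 [ 0.419  -0.251 ]] [ 0.44668582 -0.26128075]
shaft [ 0.43505426 -0.23126506  0.02      ] motor [ 0.46584184 -0.29362164  0.02      ] [-0.03078758  0.06235657  0.        ]
screws [ 0.44977325 -0.25916289]
scene [[ 0.4303 -0.2526]
 [ 0.4616 -0.2347]
 [ 0.4817 -0.2725]
 [ 0.4478 -0.2889]] [ 0.45535212 -0.26216518]
rect [[650. 175.]
 [706. 146.]
 [730. 193.]
 [674. 222.]] [ 0.45031993 -0.25973883] [np.float64(0.0359), np.float64(0.0441), np.float64(0.036), np.float64(0.044)] [np.float64(0.444), np.float64(-1.112), np.float64(-2.702), np.float64(2.027)]
```

>>> carry_out(
  moves=[
    [-0.026,-0.03,0,0,0,0,0],
    [-0.026,-0.03,0,0,0,0,0],
    [-0.026,-0.03,0,0,0,0,0],
    [-0.026,-0.03,0,0,0,0,0],
    [-0.026,-0.03,0,0,0,0,0],
    [-0.026,-0.03,0,0,0,0,0],
    [-0.026,-0.03,0,0,0,0,0],
    [-0.026,-0.03,0,0,0,0,0],
    [-0.026,-0.03,0,0,0,0,0],
    [-0.026,-0.03,0,0,0,0,0],
  ],
)

```text
time: 1.03
ee_pos: [0.3401, 0.1179, 0.2314]
tool_rot: [0.212, 0.977, 0.0, 0.0]
ft_force: [1.8, 0.4, -0.5]
width: 0.0858
grip_force: 0.0
```

>>> carry_out(
  moves=[
    [-0.026,-0.03,0,0,0,0,0],
    [-0.026,-0.03,0,0,0,0,0],
    [-0.026,-0.03,0,0,0,0,0],
    [-0.026,-0.03,0,0,0,0,0],
    [-0.026,-0.03,0,0,0,0,0],
    [-0.026,-0.03,0,0,0,0,0],
    [-0.026,-0.03,0,0,0,0,0],
    [-0.026,-0.03,0,0,0,0,0],
    [-0.026,-0.03,0,0,0,0,0],
    [-0.026,-0.03,0,0,0,0,0],
  ],
)

```text
time: 1.87
ee_pos: [0.4524, -0.2633, 0.231]
tool_rot: [0.213, 0.977, 0.0, -0.0]
ft_force: [1.3, 0.6, 0.7]
width: 0.0854
grip_force: 0.0
```

>>> carry_out(
  moves=[
    [0,0,0.02,0,0,0.115,0],
    [0,0,0.02,0,0,0.115,0],
    [0,0,0.02,0,0,0.115,0],
    [0,0,0.02,0,0,0.115,0],
    [0,0,0.02,0,0,0.115,0],
    [0,0,0,0,0,0.112,0],
    [0,0,0,0,0,0,0],
  ],
)

```text
time: 2.45
ee_pos: [0.4513, -0.2604, 0.129]
tool_rot: [0.53, 0.848, 0.0, -0.002]
ft_force: [0.7, 0.4, 0.6]
width: 0.0854
grip_force: 0.0
```

```bash
cat > g.py <<'E'
from h import *
import sys
def rel(pos,az):
    s=state(); Rt=R.from_quat(s['tool_rot']); X=Rt.as_matrix()
    T=np.array([[np.cos(az),np.sin(az),0],[np.sin(az),-np.cos(az),0],[0,0,-1]]).T
    T=np.column_stack([[np.cos(az),np.sin(az),0],[np.sin(az),-np.cos(az),0],[0,0,-1]])
    rv=(Rt.inv()*R.from_matrix(T)).as_rotvec()
    print('t',round(s['time'],2),'pos',s['ee_pos'].round(4),'az',np.arctan2(X[1,0],X[0,0]).round(4),'q6',s['q'][5].round(3),'w',round(s['width'],4),'g',round(s['grip_force'],1),'F',s['ft_force'].round(1),'M',s['torque'].round(3))
    print('shift(tool)',(X.T@(np.array(pos)-s['ee_pos'])).round(4),'after turn',(T.T@(np.array(pos)-s['ee_pos'])).round(4),'rot',rv.round(4))
if __name__=='__main__': rel([float(a) for a in sys.argv[1:4]],float(sys.argv[4]))
E
python3 g.py .4503 -.2597 .1 2.027
```

```text
t 2.45 pos [ 0.4513 -0.2604  0.129 ] az 2.025 q6 -1.087 w 0.0854 g 0.0 F [0.7 0.4 0.6] M [-0.03  -0.045  0.065]
shift(tool) [ 0.0009 -0.0005  0.029 ] after turn [ 0.0011 -0.0005  0.029 ] rot [-0.002  -0.0041 -0.002 ]
```

>>> carry_out(
  moves=[
    [0.001,0,0.025,0,0,0,0],
    [0,0,0.025,0,0,0,0],
    [0,0,0.025,0,0,0,0],
    [0,0,0.02,0,0,0,0],
    [0,0,0.012,0,0,0,0],
    [0,0,0,0,0,0,80],
    [0,0,0,0,0,0,160],
    [0,0,0,0,0,0,255],
    [0,0,0,0,0,0,255],
    [0,0,0,0,0,0,255],
  ],
  squeeze=40,
)

```text
time: 3.28
ee_pos: [0.4533, -0.2614, 0.0265]
tool_rot: [0.529, 0.849, -0.0, 0.002]
ft_force: [-0.1, -1.6, 6.0]
width: 0.0355
grip_force: 42.8
```

>>> carry_out(
  moves=[
    [0,0,0,0,0,0,255],
    [0,0,0,0,0,0,255],
    [0,0,0,0,0,0,255],
    [0,0,-0.01,0,0,0,255],
    [0,0,-0.02,0,0,0,255],
    [0,0,-0.025,0,0,0,255],
    [0,0,-0.025,0,0,0,255],
    [0,0,-0.02,0,0,0,255],
    [0,0,0,0,0,0,255],
  ],
)

```text
time: 4.03
ee_pos: [0.4543, -0.2618, 0.1297]
tool_rot: [0.529, 0.849, -0.0, 0.005]
ft_force: [-0.9, -0.1, -0.5]
width: 0.035
grip_force: 41.8
```

```bash
python3 g.py .4992 .0637 .13 1.6634
```

```text
t 4.03 pos [ 0.4543 -0.2618  0.1297] az 2.027 q6 -1.087 w 0.035 g 41.8 F [-0.9 -0.1 -0.5] M [-0.053 -0.063  0.068]
shift(tool) [ 0.2724  0.1837 -0.0017] after turn [ 3.20e-01  7.48e-02 -3.00e-04] rot [0.0061 0.0073 0.3636]
```

>>> carry_out(
  moves=[
    [0,0,-0.025,0.006,0.007,0.12,255],
    [0,0,-0.025,0,0,0.12,255],
    [0,0,-0.01,0,0,0.124,255],
    [0.02,0.0045,0,0,0,0,255],
    [0.04,0.0095,0,0,0,0,255],
    [0.04,0.0095,0,0,0,0,255],
    [0.04,0.0095,0,0,0,0,255],
    [0.04,0.0095,0,0,0,0,255],
    [0.04,0.0095,0,0,0,0,255],
    [0.04,0.0095,0,0,0,0,255],
  ],
)

```text
time: 4.87
ee_pos: [0.4886, 0.0062, 0.1833]
tool_rot: [0.674, 0.739, -0.002, -0.006]
ft_force: [0.6, 0.2, -1.8]
width: 0.0352
grip_force: 41.7
```

>>> carry_out(
  moves=[
    [0.03,0.0065,0,0,0,0,255],
    [0.02,0.0045,0,0,0,0,255],
    [0.01,0.002,0,0,0,0,255],
    [0,0,0.02,0,0,0,255],
    [0,0,0.02,0,0,0,255],
    [0,0,0.02,0,0,0,255],
    [0,0,0,0,0,0,255],
    [0,0,0,0,0,0,255],
  ],
)

```text
time: 5.53
ee_pos: [0.495, 0.0646, 0.1232]
tool_rot: [0.674, 0.739, -0.003, -0.006]
ft_force: [0.6, 1.1, -1.7]
width: 0.0351
grip_force: 41.6
```

```bash
python3 g.py .4992 .0637 .13 1.6634
python3 - <<'E'
from h import *
t=snapshot('top'); s=snapshot('scene')
f=lambda im,x0,y0,x1,y1,k:cv2.resize(im[y0:y1,x0:x1],None,fx=k,fy=k,interpolation=cv2.INTER_CUBIC)
print(w2px('scene',[.4992,.0637,.08]),w2px('top',[.4992,.0637,.08]))
cv2.imwrite('pics/c2.png',np.hstack([f(s,215,110,315,210,4),f(t,185,160,285,260,4)])[:,:,::-1])
E
```

```text
t 5.53 pos [0.495  0.0646 0.1232] az 1.662 q6 -0.078 w 0.0351 g 41.6 F [ 0.6  1.1 -1.7] M [ 0.087 -0.051  0.005]
shift(tool) [-0.0013  0.004  -0.0068] after turn [-0.0013  0.0041 -0.0068] rot [-0.0129 -0.005  -0.0014]
[256.07967833 161.34868902] [227.6234599  209.14523375]
```

View pics/c2.png

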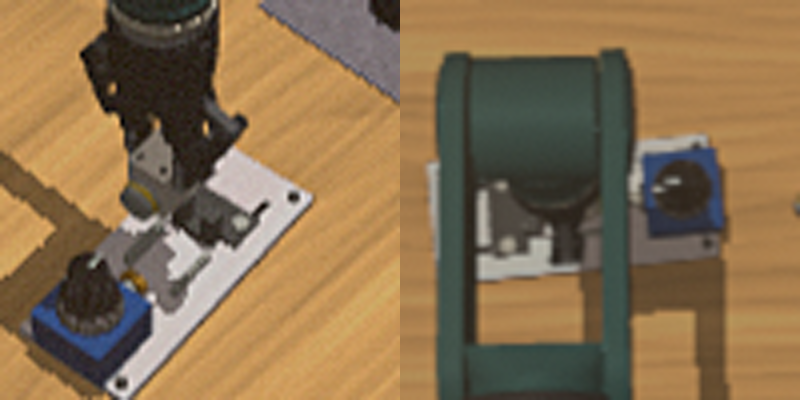

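Run:
```python
from h import *
from scipy.optimize import least_squares
T=lambda u,v:(185+(u+.5)/5-.5,187+(v+.5)/5-.5)
S=lambda u,v:(215+(u-400+.5)/5-.5,140+(v-300+.5)/5-.5)
S0=lambda u,v:((u+.5)/1.5-.5,(v+.5)/1.5-.5)
S2=lambda u,v:(215+(u+.5)/4-.5,110+(v+.5)/4-.5)
C=[(.125,-.055),(-.125,-.055),(-.125,.055),(.125,.055)]
tc=[T(35,70),T(382,35),T(400,183),T(48,220)]
# jig +y : left of +x seen from above = image-down in top
obs={'top':list(zip(C,tc)),'scene':[((.125,.055),S(665,318)),((.125,-.055),S(793,392)),((-.125,-.055),S2(128,400))]}
def jx(p,c,z): 
    a=p[2]; return [p[0]+c[0]*np.cos(a)-c[1]*np.sin(a),p[1]+c[0]*np.sin(a)+c[1]*np.cos(a),z]
for ns in (['top'],['scene'],['top','scene']):
    f=lambda p:np.concatenate([w2px(n,jx(p,c,.012))-uv for n in ns for c,uv in obs[n]])
    r=least_squares(f,[.499,.0667,1.663]); print(ns,r.x.round(4),r.fun.round(1))
p=r.x
for nm,uv in (('rails',T(221.5,125)),):
    w=px2w('top',uv,.026)[:2]-p[:2]; print(nm,w@[np.cos(p[2]),np.sin(p[2])],w@[-np.sin(p[2]),np.cos(p[2])])
print('bed TCP target', np.array(jx(p,(-.003-.0029,0),0))[:2],'cap',jx(p,(-.097,0),0))
```

```text
['top'] [0.499  0.0667 1.665 ] [-0.3 -0.4  0.4 -0.6  0.2  0.4 -0.4  0.5]
['scene'] [0.504  0.0649 1.6681] [-0.3 -0.7  0.3  0.3 -0.1  0.3]
['top', 'scene'] [0.501  0.0662 1.6641] [-0.1 -0.9  0.6 -1.2  0.3 -0.1 -0.3 -0.1 -0.5 -1.4  0.  -0.3 -0.6 -0.6]
rails -0.0035405423012734656 0.003241049561706746
bed TCP target [0.50153825 0.06034174] cap [np.float64(0.5100285173048787), np.float64(-0.030361760268143217), 0]
```

>>> carry_out(
  moves=[
    [-0.002,0.003,0,-0.013,-0.005,0,255],
    [-0.001,0.003,0.01,0,0,0.0,255],
    [0,0,0.02,0,0,0,255],
    [0,0,0.02,0,0,0,255],
    [0,0,0.012,0,0,0,255],
    [0,0,0,0,0,0,255],
    [0,0,0,0,0,0,255],
  ],
)

```text
time: 6.22
ee_pos: [0.5029, 0.0628, 0.0628]
tool_rot: [0.674, 0.739, 0.001, 0.001]
ft_force: [-0.8, 0.1, -1.7]
width: 0.0351
grip_force: 41.7
```

```bash
python3 g.py .5013 .0622 .055 1.665
python3 - <<'E'
from h import *
t=snapshot('top'); s=snapshot('scene')
f=lambda im,x0,y0,x1,y1,k:cv2.resize(im[y0:y1,x0:x1],None,fx=k,fy=k,interpolation=cv2.INTER_CUBIC)
cv2.imwrite('pics/c3.png',f(s,215,130,295,210,7)[:,:,::-1])
E
```

```text
t 6.22 pos [0.5029 0.0628 0.0628] az 1.6627 q6 -0.08 w 0.0351 g 41.7 F [-0.8  0.1 -1.7] M [ 0.03   0.05  -0.039]
shift(tool) [-0.0005 -0.0016  0.0078] after turn [-0.0004 -0.0016  0.0078] rot [ 0.004  -0.     -0.0023]
```

View pics/c3.png

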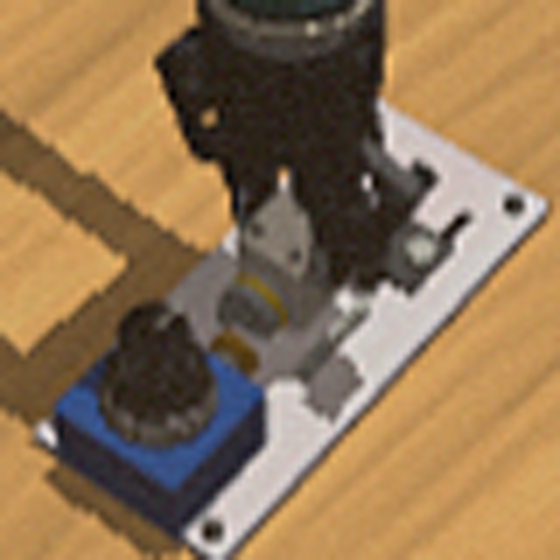

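Run:
```python
from h import *
S=lambda u,v:(215+(u+.5)/7-.5,130+(v+.5)/7-.5)
p=[.504,.0649,1.668]; x=np.array([np.cos(p[2]),np.sin(p[2])]); y=np.array([-x[1],x[0]])
for n,uv,z in (('motor',S(244,308),.0563),('jaw',S(234,350),.032),('cap top',S(157,325),.1105),('plate cnr',S(545,203),.012)):
    w=px2w('scene',uv,z)[:2]-p[:2]; print(n,(w@x).round(4),(w@y).round(4))
```

```text
motor -0.037 0.003
jaw -0.045 0.003
cap top -0.0947 0.0023
plate cnr 0.1219 -0.0526
```

>>> carry_out(
  moves=[
    [0,-0.0008,0.004,0.004,0,-0.002,255],
    [0,0,0.004,0,0,0,255],
    [0,0,0.003,0,0,0,255],
    [0,0,0.002,0,0,0,255],
    [0,0,0.002,0,0,0,255],
    [0,0,0,0,0,0,255],
  ],
)

```text
time: 6.82
ee_pos: [0.502, 0.0628, 0.0477]
tool_rot: [0.673, 0.74, 0.0, 0.0]
ft_force: [-0.3, 0.6, -2.3]
width: 0.0356
grip_force: 41.7
```

```bash
python3 g.py .5013 .0622 .0385 1.665
```

```text
t 6.82 pos [0.502  0.0628 0.0477] az 1.6648 q6 -0.082 w 0.0356 g 41.7 F [-0.3  0.6 -2.3] M [ 0.005 -0.035  0.068]
shift(tool) [-0.0005 -0.0007  0.0092] after turn [-0.0005 -0.0007  0.0092] rot [ 0.0002 -0.     -0.0002]
```

>>> carry_out(
  moves=[
    [0,0,0.002,0,0,0,255],
    [0,0,0.002,0,0,0,255],
    [0,0,0.0015,0,0,0,255],
    [0,0,0.001,0,0,0,255],
    [0,0,0,0,0,0,255],
  ],
)

```text
time: 7.23
ee_pos: [0.5022, 0.0628, 0.0414]
tool_rot: [0.673, 0.74, 0.0, 0.0]
ft_force: [-0.5, 0.1, -2.2]
width: 0.0351
grip_force: 41.7
```

>>> carry_out(
  moves=[
    [0,0,0.001,0,0,0,255],
    [0,0,0.0005,0,0,0,255],
    [0,0,0,0,0,0,255],
  ],
)

```text
time: 7.48
ee_pos: [0.5023, 0.0628, 0.0402]
tool_rot: [0.673, 0.74, 0.0, 0.0]
ft_force: [0.6, -0.6, -1.7]
width: 0.0349
grip_force: 41.7
```

>>> carry_out(
  moves=[
    [0,0,0.001,0,0,0,255],
    [0,0,0.0,0,0,0,255],
    [0,0,0,0,0,0,255],
  ],
)

```text
time: 7.73
ee_pos: [0.5024, 0.0628, 0.0393]
tool_rot: [0.673, 0.74, 0.0, 0.0]
ft_force: [-0.1, -0.7, -1.8]
width: 0.0353
grip_force: 41.7
```

>>> carry_out(
  moves=[
    [0,0,0.0007,0,0,0,255],
    [0,0,0.0,0,0,0,255],
    [0,0,0,0,0,0,255],
  ],
)

```text
time: 7.98
ee_pos: [0.5024, 0.0628, 0.0386]
tool_rot: [0.673, 0.74, 0.0, 0.0]
ft_force: [-0.5, -0.4, -1.9]
width: 0.0352
grip_force: 41.8
```

>>> carry_out(
  moves=[
    [0,0,0.0007,0,0,0,255],
    [0,0,0.0,0,0,0,255],
    [0,0,0,0,0,0,255],
  ],
)

```text
time: 8.23
ee_pos: [0.5024, 0.0629, 0.0385]
tool_rot: [0.673, 0.74, 0.001, 0.0]
ft_force: [-2.3, -0.3, 3.9]
width: 0.0351
grip_force: 42.3
```

>>> carry_out(
  moves=[
    [0,0,0.0007,0,0,0,255],
    [0,0,0.0,0,0,0,255],
    [0,0,0,0,0,0,255],
  ],
)

```text
time: 8.48
ee_pos: [0.5024, 0.0629, 0.0385]
tool_rot: [0.673, 0.74, 0.001, 0.001]
ft_force: [-4.1, 0.2, 7.6]
width: 0.0352
grip_force: 42.9
```

>>> carry_out(
  moves=[
    [0,0,-0.0008,0,0,0,255],
    [0,0,0.0,0,0,0,255],
    [0,0,0,0,0,0,120],
    [0,0,0,0,0,0,60],
    [0,0,0,0,0,0,20],
    [0,0,0,0,0,0,0],
    [0,0,0,0,0,0,0],
    [0,0,0,0,0,0,0],
    [0,0,0,0,0,0,0],
    [0,0,-0.005,0,0,0,0],
  ],
)

```text
time: 9.32
ee_pos: [0.5015, 0.0628, 0.042]
tool_rot: [0.673, 0.74, -0.0, -0.0]
ft_force: [-0.2, 0.2, 1.0]
width: 0.0851
grip_force: 0.0
```

>>> carry_out(
  moves=[
    [0,0,-0.02,0,0,0,0],
    [0,0,-0.03,0,0,0,0],
    [0,0,-0.03,0,0,0,0],
    [0,0,-0.03,0,0,0,0],
    [0,0,-0.03,0,0,-0.12,0],
    [0,0,-0.02,0,0,-0.12,0],
    [-0.03,0,0,0,0,-0.12,0],
    [-0.03,0,0,0,0,-0.12,0],
    [-0.02,0,0,0,0,-0.12,0],
    [0,0,0,0,0,0,0],
  ],
)

```text
time: 10.15
ee_pos: [0.5374, -0.0124, 0.2033]
tool_rot: [0.425, 0.905, -0.0, 0.002]
ft_force: [-1.3, 0.3, 0.1]
width: 0.0857
grip_force: 0.0
```

```bash
python3 g.py .5108 -.0305 .2 3.2
python3 - <<'E'
from h import *
t=snapshot('top'); s=snapshot('scene')
f=lambda im,x0,y0,x1,y1,k:cv2.resize(im[y0:y1,x0:x1],None,fx=k,fy=k,interpolation=cv2.INTER_CUBIC)
cv2.imwrite('pics/c4.png',np.hstack([f(s,215,130,295,210,5),f(t,185,180,265,260,5)])[:,:,::-1])
E
```

```text
t 10.15 pos [ 0.5374 -0.0124  0.2033] az 2.2643 q6 -0.821 w 0.0857 g 0.0 F [-1.3  0.3  0.1] M [ 0.046 -0.04  -0.025]
shift(tool) [ 0.0031 -0.032   0.0033] after turn [ 0.0276 -0.0165  0.0033] rot [-7.000e-04  3.300e-03 -9.356e-01]
```

View pics/c4.png

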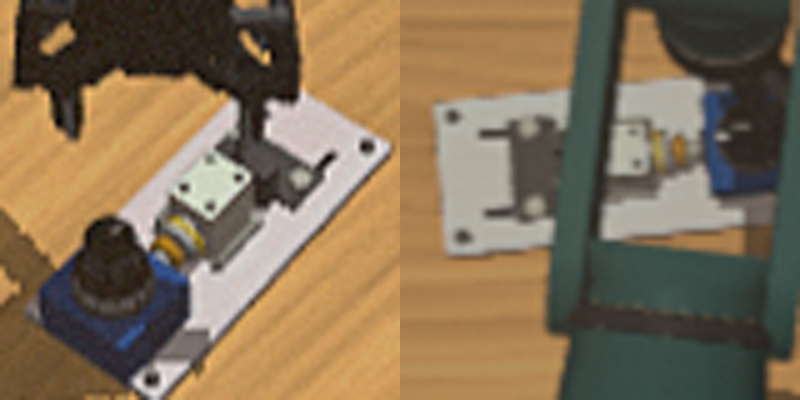

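>>> carry_out(
  moves=[
    [0,0,0,0,0,-0.125,0],
    [0,0,0,0,0,-0.125,0],
    [0,0,0,0,0,-0.125,0],
    [0,0,0,0,0,-0.125,0],
    [0,0,0,0,0,-0.125,0],
    [0,0,0,0,0,-0.125,0],
    [0,0,0,0,0,-0.125,0],
    [0,0,0,0,0,-0.125,0],
    [0.028,-0.015,0,0,0,0,0],
    [0,0,0,0,0,0,0],
  ],
)

```text
time: 11.08
ee_pos: [0.5067, -0.0278, 0.2024]
tool_rot: [-0.061, 0.998, -0.0, -0.002]
ft_force: [0.4, 0.8, 0.1]
width: 0.0849
grip_force: 0.0
```

```bash
python3 g.py .511 -.0303 .085 3.26
```

```text
t 11.08 pos [ 0.5067 -0.0278  0.2024] az -3.0197 q6 -1.859 w 0.0849 g 0.0 F [0.4 0.8 0.1] M [ 0.038 -0.013 -0.079]
shift(tool) [-0.0044 -0.0029  0.1173] after turn [-0.004  -0.003   0.1174] rot [-0.0005 -0.0032  0.0035]
```

>>> carry_out(
  moves=[
    [-0.004,-0.003,0.025,0,-0.003,0,0],
    [0,0,0.025,0,0,0,0],
    [0,0,0.025,0,0,0,0],
    [0,0,0.02,0,0,0,0],
    [0,0,0.012,0,0,0,0],
    [0,0,0.006,0,0,0,0],
    [0,0,0,0,0,0,0],
  ],
)

```text
time: 11.67
ee_pos: [0.514, -0.0294, 0.0889]
tool_rot: [-0.062, 0.998, 0.0, 0.001]
ft_force: [-0.1, -0.3, 0.3]
width: 0.085
grip_force: 0.0
```

```bash
python3 g.py .511 -.0303 .085 3.26
```

```text
t 11.67 pos [ 0.514  -0.0294  0.0889] az -3.0183 q6 -1.862 w 0.085 g 0.0 F [-0.1 -0.3  0.3] M [-0.01   0.004  0.009]
shift(tool) [ 0.0031 -0.0006  0.0039] after turn [ 0.0031 -0.0006  0.0039] rot [0.0008 0.002  0.0049]
```

>>> carry_out(
  moves=[
    [0.003,-0.0005,0.003,0,0.002,0,0],
    [0,0,0.0,0,0,0,0],
    [0,0,0,0,0,0,80],
    [0,0,0,0,0,0,160],
    [0,0,0,0,0,0,255],
    [0,0,0,0,0,0,255],
    [0,0,0,0,0,0,255],
    [0,0,0,0,0,0,255],
    [0,0,0,0,0,0,255],
    [0,0,0,0,0,0,255],
  ],
  squeeze=40,
)

```text
time: 12.5
ee_pos: [0.5121, -0.0301, 0.0877]
tool_rot: [-0.062, 0.998, 0.001, 0.001]
ft_force: [-1.5, 4.5, 6.5]
width: 0.0301
grip_force: 40.3
```

```bash
python3 g.py .511 -.0303 .085 3.26
```

```text
t 12.5 pos [ 0.5121 -0.0301  0.0877] az -3.0182 q6 -1.865 w 0.0301 g 40.3 F [-1.5  4.5  6.5] M [ 0.751  0.328 -0.006]
shift(tool) [ 0.0011 -0.0001  0.0027] after turn [ 0.0011 -0.0001  0.0027] rot [0.0015 0.003  0.005 ]
```

>>> carry_out(
  moves=[
    [0,0,0,0,0,0.05,255],
    [0,0,0,0,0,0.05,255],
    [0,0,0,0,0,0.05,255],
    [0,0,0,0,0,0.05,255],
    [0,0,0,0,0,0.05,255],
    [0,0,0,0,0,0.05,255],
    [0,0,0,0,0,0.05,255],
    [0,0,0,0,0,0.05,255],
  ],
)

```text
time: 13.17
ee_pos: [0.512, -0.0308, 0.0877]
tool_rot: [0.139, 0.99, 0.0, 0.001]
ft_force: [-2.2, 2.9, 5.5]
width: 0.0295
grip_force: 40.3
```

```bash
python3 g.py .511 -.0303 .085 3.26
```

```text
t 13.17 pos [ 0.512  -0.0308  0.0877] az 2.8631 q6 -1.463 w 0.0295 g 40.3 F [-2.2  2.9  5.5] M [0.404 0.418 0.2  ]
shift(tool) [0.0011 0.0001 0.0027] after turn [0.001  0.0006 0.0027] rot [ 0.0004  0.0027 -0.3969]
```

>>> carry_out(
  moves=[
    [0,0,0,0,0,0.05,255],
    [0,0,0,0,0,0.05,255],
    [0,0,0,0,0,0.05,255],
    [0,0,0,0,0,0.05,255],
  ],
)

```text
time: 13.5
ee_pos: [0.5119, -0.0311, 0.0878]
tool_rot: [0.237, 0.972, 0.0, 0.001]
ft_force: [-3.0, 1.8, 5.9]
width: 0.0298
grip_force: 40.3
```

```bash
python3 g.py .511 -.0303 .085 3.26
```

```text
t 13.5 pos [ 0.5119 -0.0311  0.0878] az 2.6631 q6 -1.263 w 0.0298 g 40.3 F [-3.   1.8  5.9] M [0.259 0.473 0.206]
shift(tool) [0.0012 0.0002 0.0028] after turn [0.0008 0.0009 0.0028] rot [ 0.      0.0025 -0.5969]
```

>>> carry_out(
  moves=[
    [0,0,0,0,0,0.05,255],
    [0,0,0,0,0,0.05,255],
    [0,0,0,0,0,0.05,255],
  ],
)

```text
time: 13.75
ee_pos: [0.5118, -0.0313, 0.0878]
tool_rot: [0.309, 0.951, -0.0, 0.001]
ft_force: [-3.2, 0.4, 5.6]
width: 0.0295
grip_force: 40.3
```

```bash
python3 g.py .511 -.0303 .085 3.26
python3 - <<'E'
from h import *
t=snapshot('top'); s=snapshot('scene')
f=lambda im,x0,y0,x1,y1,k:cv2.resize(im[y0:y1,x0:x1],None,fx=k,fy=k,interpolation=cv2.INTER_CUBIC)
cv2.imwrite('pics/c5.png',f(s,205,120,295,210,6)[:,:,::-1])
E
```

```text
t 13.75 pos [ 0.5118 -0.0313  0.0878] az 2.513 q6 -1.113 w 0.0295 g 40.3 F [-3.2  0.4  5.6] M [0.15  0.513 0.231]
shift(tool) [0.0012 0.0003 0.0027] after turn [0.0007 0.0011 0.0028] rot [-3.00e-04  2.30e-03 -7.47e-01]
```

View pics/c5.png

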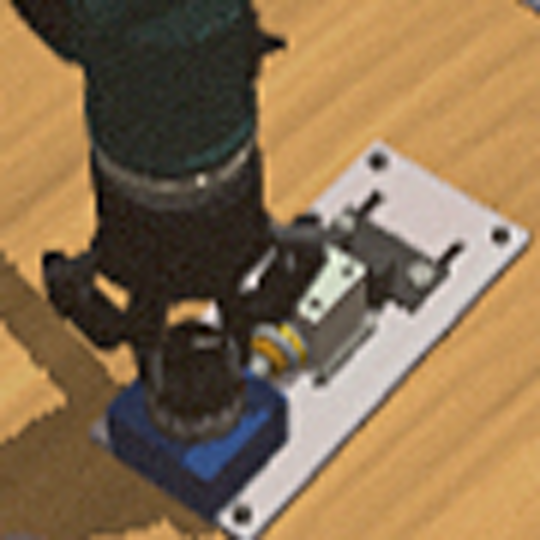

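>>> carry_out(
  moves=[
    [0,0,0,0,0,0.05,255],
    [0,0,0,0,0,0.05,255],
  ],
)

```text
time: 14.02
ee_pos: [0.5117, -0.0314, 0.0877]
tool_rot: [0.356, 0.934, -0.0, 0.001]
ft_force: [-3.0, 0.3, 5.8]
width: 0.0295
grip_force: 40.4
```

```bash
python3 g.py .511 -.0303 .085 3.26|head -1
```

```text
t 14.02 pos [ 0.5117 -0.0314  0.0877] az 2.4131 q6 -1.014 w 0.0295 g 40.4 F [-3.   0.3  5.8] M [0.12  0.556 0.222]
```

>>> carry_out(
  moves=[
    [0,0,0,0,0,0.05,255],
    [0,0,0,0,0,0.05,255],
  ],
)

```text
time: 14.18
ee_pos: [0.5116, -0.0315, 0.0878]
tool_rot: [0.403, 0.915, -0.0, 0.001]
ft_force: [-3.4, 1.0, 5.2]
width: 0.03
grip_force: 40.3
```

```bash
python3 g.py .511 -.0303 .085 3.26|head -1
```

```text
t 14.18 pos [ 0.5116 -0.0315  0.0878] az 2.313 q6 -0.913 w 0.03 g 40.3 F [-3.4  1.   5.2] M [0.1   0.624 0.156]
```

>>> carry_out(
  moves=[
    [0,0,0,0,0,0.05,255],
    [0,0,0,0,0,0.05,255],
  ],
)

```text
time: 14.35
ee_pos: [0.5115, -0.0316, 0.0878]
tool_rot: [0.448, 0.894, -0.0, 0.001]
ft_force: [-3.7, 0.3, 5.7]
width: 0.0298
grip_force: 40.4
```

```bash
python3 g.py .511 -.0303 .085 3.26|head -1
```

```text
t 14.35 pos [ 0.5115 -0.0316  0.0878] az 2.213 q6 -0.813 w 0.0298 g 40.4 F [-3.7  0.3  5.7] M [0.026 0.648 0.226]
```

>>> carry_out(
  moves=[
    [0,0,0,0,0,0.05,255],
    [0,0,0,0,0,0.05,255],
  ],
)

```text
time: 14.52
ee_pos: [0.5113, -0.0317, 0.0877]
tool_rot: [0.492, 0.871, -0.001, 0.001]
ft_force: [-4.5, 0.1, 6.7]
width: 0.03
grip_force: 40.4
```

```bash
python3 g.py .511 -.0303 .085 3.26|head -1
```

```text
t 14.52 pos [ 0.5113 -0.0317  0.0877] az 2.1129 q6 -0.713 w 0.03 g 40.4 F [-4.5  0.1  6.7] M [-0.011  0.725  0.226]
```

>>> carry_out(
  moves=[
    [0,0,0,0,0,0.05,255],
    [0,0,0,0,0,0.05,255],
  ],
)

```text
time: 14.68
ee_pos: [0.5112, -0.0318, 0.0877]
tool_rot: [0.535, 0.845, -0.001, 0.001]
ft_force: [-5.5, -0.2, 6.8]
width: 0.0295
grip_force: 40.4
```

```bash
python3 g.py .511 -.0303 .085 3.26|head -1
```

```text
t 14.68 pos [ 0.5112 -0.0318  0.0877] az 2.0129 q6 -0.613 w 0.0295 g 40.4 F [-5.5 -0.2  6.8] M [-0.027  0.83   0.225]
```

>>> carry_out(
  moves=[
    [0,0,0,0,0,0.05,255],
    [0,0,0,0,0,0.05,255],
  ],
)

```text
time: 14.85
ee_pos: [0.511, -0.0318, 0.0877]
tool_rot: [0.576, 0.817, -0.001, 0.001]
ft_force: [-4.9, -0.3, 7.5]
width: 0.0296
grip_force: 40.4
```

```bash
python3 g.py .511 -.0303 .085 3.26|head -1
```

```text
t 14.85 pos [ 0.511  -0.0318  0.0877] az 1.9129 q6 -0.513 w 0.0296 g 40.4 F [-4.9 -0.3  7.5] M [-0.027  0.9    0.234]
```

>>> carry_out(
  moves=[
    [0,0,0,0,0,0.05,255],
    [0,0,0,0,0,0.05,255],
  ],
)

```text
time: 15.02
ee_pos: [0.5109, -0.0319, 0.0877]
tool_rot: [0.617, 0.787, -0.001, 0.001]
ft_force: [-6.4, -0.6, 7.9]
width: 0.0299
grip_force: 40.4
```

```bash
python3 g.py .511 -.0303 .085 3.26|head -1
```

```text
t 15.02 pos [ 0.5109 -0.0319  0.0877] az 1.8129 q6 -0.413 w 0.0299 g 40.4 F [-6.4 -0.6  7.9] M [-0.046  0.978  0.179]
```

>>> carry_out(
  moves=[
    [0,0,0,0,0,0.05,255],
    [0,0,0,0,0,0.05,255],
  ],
)

```text
time: 15.18
ee_pos: [0.5107, -0.0319, 0.0877]
tool_rot: [0.655, 0.756, -0.001, 0.0]
ft_force: [-5.8, -0.5, 7.8]
width: 0.0294
grip_force: 40.5
```

```bash
python3 g.py .511 -.0303 .085 3.26|head -1
```

```text
t 15.18 pos [ 0.5107 -0.0319  0.0877] az 1.7129 q6 -0.313 w 0.0294 g 40.5 F [-5.8 -0.5  7.8] M [-0.075  1.062  0.278]
```

>>> carry_out(
  moves=[
    [0,0,0,0,0,0.05,255],
    [0,0,0,0,0,0.05,255],
  ],
)

```text
time: 15.35
ee_pos: [0.5105, -0.0319, 0.0877]
tool_rot: [0.692, 0.722, -0.001, 0.0]
ft_force: [-6.3, -1.1, 8.3]
width: 0.0296
grip_force: 40.5
```

```bash
python3 g.py .511 -.0303 .085 3.26|head -1
```

```text
t 15.35 pos [ 0.5105 -0.0319  0.0877] az 1.6129 q6 -0.213 w 0.0296 g 40.5 F [-6.3 -1.1  8.3] M [-0.092  1.129  0.247]
```

>>> carry_out(
  moves=[
    [0,0,0,0,0,0.05,255],
    [0,0,0,0,0,0.05,255],
  ],
)

```text
time: 15.52
ee_pos: [0.5104, -0.0319, 0.0877]
tool_rot: [0.727, 0.686, -0.001, 0.0]
ft_force: [-7.4, -1.3, 8.6]
width: 0.0295
grip_force: 40.5
```

```bash
python3 g.py .511 -.0303 .085 3.26|head -1
python3 - <<'E'
from h import *
s=snapshot('scene')
f=lambda im,x0,y0,x1,y1,k:cv2.resize(im[y0:y1,x0:x1],None,fx=k,fy=k,interpolation=cv2.INTER_CUBIC)
cv2.imwrite('pics/c6.png',f(s,205,120,295,210,6)[:,:,::-1])
E
```

```text
t 15.52 pos [ 0.5104 -0.0319  0.0877] az 1.5128 q6 -0.113 w 0.0295 g 40.5 F [-7.4 -1.3  8.6] M [-0.057  1.207  0.219]
```

View pics/c6.png

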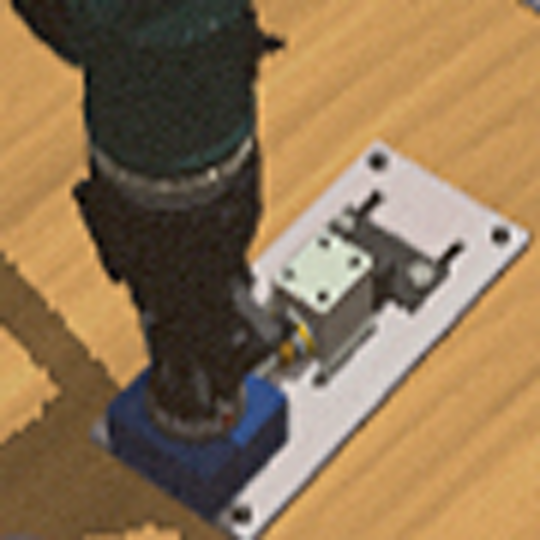

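Run:
```python
from h import *
c=np.array([.5108,-.0308])
cc=w2px('scene',[*c,.069]); print('axis px',cc)
im=snapshot('scene').astype(int); m=(im[...,0]-im[...,1]>40)&(im[...,0]-im[...,2]>40)
yy,xx=np.nonzero(m); k=(abs(xx-cc[0])<12)&(abs(yy-cc[1])<12); print([(a,b,tuple(im[b,a])) for a,b in zip(xx[k],yy[k])])
# predicted pixel of mark vs az
for a in np.arange(-1.8,2.0,.2): print(round(a,1),w2px('scene',[c[0]+.0235*np.cos(a),c[1]+.0235*np.sin(a),.0685]).round(1),w2px('scene',[c[0]+.0235*np.cos(a),c[1]+.0235*np.sin(a),.0765]).round(1))
```

```text
axis px [237.33541941 183.90884647]
[(np.int64(226), np.int64(172), (np.int64(217), np.int64(164), np.int64(98))), (np.int64(227), np.int64(172), (np.int64(212), np.int64(162), np.int64(93))), (np.int64(226), np.int64(173), (np.int64(201), np.int64(152), np.int64(87))), (np.int64(227), np.int64(173), (np.int64(204), np.int64(154), np.int64(90))), (np.int64(226), np.int64(174), (np.int64(199), np.int64(152), np.int64(93))), (np.int64(227), np.int64(174), (np.int64(201), np.int64(152), np.int64(87))), (np.int64(226), np.int64(175), (np.int64(201), np.int64(154), np.int64(87))), (np.int64(227), np.int64(175), (np.int64(203), np.int64(154), np.int64(86))), (np.int64(226), np.int64(176), (np.int64(201), np.int64(153), np.int64(94))), (np.int64(227), np.int64(176), (np.int64(196), np.int64(148), np.int64(87))), (np.int64(228), np.int64(176), (np.int64(203), np.int64(151), np.int64(91))), (np.int64(226), np.int64(177), (np.int64(195), np.int64(148), np.int64(89))), (np.int64(227), np.int64(177), (np.int64(195), np.int64(146), np.int64(88))), (np.int64(228), np.int64(177), (np.int64(189), np
[... 1192 characters left out ...]
89))), (np.int64(226), np.int64(183), (np.int64(174), np.int64(130), np.int64(84)))]
-1.8 [230.7 187.6] [230.6 186.2]
-1.6 [231.7 188.6] [231.5 187.2]
-1.4 [232.8 189.4] [232.7 188. ]
-1.2 [234.2 190.1] [234.  188.6]
-1.0 [235.7 190.4] [235.5 189. ]
-0.8 [237.2 190.6] [237.1 189.1]
-0.6 [238.8 190.4] [238.6 189. ]
-0.4 [240.3 190. ] [240.2 188.6]
-0.2 [241.6 189.4] [241.5 187.9]
-0.0 [242.8 188.5] [242.8 187.1]
0.2 [243.8 187.5] [243.7 186. ]
0.4 [244.5 186.3] [244.5 184.9]
0.6 [245. 185.] [244.9 183.6]
0.8 [245.1 183.7] [245.  182.3]
1.0 [244.9 182.5] [244.8 181. ]
1.2 [244.4 181.2] [244.3 179.8]
1.4 [243.6 180.1] [243.6 178.7]
1.6 [242.6 179.2] [242.5 177.7]
1.8 [241.4 178.4] [241.3 177. ]
```

```bash
cat > k.py <<'E'
from h import *
s=state(); X=R.from_quat(s['tool_rot']).as_matrix()
print('az',np.arctan2(X[1,0],X[0,0]).round(3),'M',s['torque'].round(3),'F',s['ft_force'].round(1))
im=snapshot('scene').astype(float)[178:196,228:250]
r=im[...,0]/(im[...,1]+im[...,2]+20); w=np.clip(r-.85,0,None)
w[:, :]=w*(im[...,0]>50); yy,xx=np.mgrid[178:196,228:250]
print('red',w.sum().round(2),(np.array([(w*xx).sum(),(w*yy).sum()])/max(w.sum(),1e-9)).round(2))
b=im.min(2); i=[np.unravel_index(j,b.shape) for j in b[6:].ravel().argsort()[-3:]]; print('white',[(a[1]+228,a[0]+184,b[6:][a]) for a in [np.unravel_index(j,b[6:].shape) for j in b[6:].ravel().argsort()[-4:]]])
E
python3 k.py
```

```text
az 1.514 M [-0.07   1.222 -0.087] F [-6.6 -1.   9. ]
red 0.0 [0. 0.]
white [(np.int64(238), np.int64(191), np.float64(76.0)), (np.int64(234), np.int64(190), np.float64(78.0)), (np.int64(236), np.int64(191), np.float64(80.0)), (np.int64(242), np.int64(188), np.float64(81.0))]
```

>>> carry_out(
  moves=[
    [0,0,0,0,0,0.05,255],
    [0,0,0,0,0,0.05,255],
  ],
)

```text
time: 15.83
ee_pos: [0.5102, -0.0319, 0.0877]
tool_rot: [0.761, 0.649, -0.001, 0.0]
ft_force: [-7.3, -0.5, 9.4]
width: 0.0298
grip_force: 40.7
```

```bash
python3 k.py
```

```text
az 1.413 M [-0.082  1.275  0.282] F [-7.3 -0.5  9.4]
red 0.44 [242.   189.26]
white [(np.int64(234), np.int64(190), np.float64(79.0)), (np.int64(237), np.int64(191), np.float64(83.0)), (np.int64(241), np.int64(187), np.float64(93.0)), (np.int64(241), np.int64(188), np.float64(109.0))]
```

>>> carry_out(
  moves=[
    [0,0,0,0,0,0.05,255],
    [0,0,0,0,0,0.05,255],
  ],
)

```text
time: 16.05
ee_pos: [0.51, -0.0319, 0.0877]
tool_rot: [0.792, 0.61, -0.002, 0.0]
ft_force: [-8.9, 0.2, 8.7]
width: 0.0298
grip_force: 40.6
```

```bash
python3 k.py
```

```text
az 1.313 M [0.011 1.303 0.283] F [-8.9  0.2  8.7]
red 2.63 [242.   188.71]
white [(np.int64(237), np.int64(191), np.float64(82.0)), (np.int64(241), np.int64(189), np.float64(82.0)), (np.int64(245), np.int64(184), np.float64(84.0)), (np.int64(245), np.int64(185), np.float64(91.0))]
```

>>> carry_out(
  moves=[
    [0,0,0,0,0,0.05,255],
    [0,0,0,0,0,0.05,255],
  ],
)

```text
time: 16.27
ee_pos: [0.5099, -0.0318, 0.0878]
tool_rot: [0.822, 0.57, -0.002, 0.0]
ft_force: [-8.8, -0.2, 10.0]
width: 0.0295
grip_force: 40.7
```

```bash
python3 k.py
```

```text
az 1.213 M [0.043 1.354 0.108] F [-8.8 -0.2 10. ]
red 1.45 [242.   188.91]
white [(np.int64(241), np.int64(190), np.float64(89.0)), (np.int64(240), np.int64(188), np.float64(94.0)), (np.int64(240), np.int64(189), np.float64(96.0)), (np.int64(241), np.int64(189), np.float64(101.0))]
```

>>> carry_out(
  moves=[
    [0,0,0,0,0,0.05,255],
    [0,0,0,0,0,0.05,255],
  ],
)

```text
time: 16.48
ee_pos: [0.5097, -0.0317, 0.0877]
tool_rot: [0.849, 0.528, -0.002, -0.0]
ft_force: [-8.8, 0.7, 8.6]
width: 0.0294
grip_force: 40.8
```

```bash
python3 k.py
```

```text
az 1.113 M [0.08  1.539 0.045] F [-8.8  0.7  8.6]
red 1.33 [242.   189.02]
white [(np.int64(239), np.int64(187), np.float64(87.0)), (np.int64(241), np.int64(189), np.float64(96.0)), (np.int64(239), np.int64(189), np.float64(100.0)), (np.int64(239), np.int64(188), np.float64(127.0))]
```

>>> carry_out(
  moves=[
    [0,0,0,0,0,0.05,255],
    [0,0,0,0,0,0.05,255],
  ],
)

```text
time: 16.7
ee_pos: [0.5096, -0.0317, 0.0877]
tool_rot: [0.875, 0.485, -0.002, -0.0]
ft_force: [-8.5, -0.6, 10.6]
width: 0.0293
grip_force: 40.8
```

```bash
python3 k.py
```

```text
az 1.013 M [0.097 1.55  0.067] F [-8.5 -0.6 10.6]
red 1.58 [242.   188.87]
white [(np.int64(240), np.int64(190), np.float64(80.0)), (np.int64(241), np.int64(190), np.float64(83.0)), (np.int64(241), np.int64(191), np.float64(86.0)), (np.int64(238), np.int64(188), np.float64(92.0))]
```

>>> carry_out(
  moves=[
    [0,0,0,0,0,0.05,255],
    [0,0,0,0,0,0.0,255],
  ],
)

```text
time: 16.92
ee_pos: [0.5095, -0.0316, 0.0877]
tool_rot: [0.886, 0.463, -0.002, -0.0]
ft_force: [-8.5, 0.3, 10.1]
width: 0.0294
grip_force: 40.8
```

```bash
python3 k.py;  python3 - <<'E'
from h import *
s=snapshot('scene'); t=snapshot('top')
f=lambda im,x0,y0,x1,y1,k:cv2.resize(im[y0:y1,x0:x1],None,fx=k,fy=k,interpolation=cv2.INTER_CUBIC)
cv2.imwrite('pics/c7.png',np.hstack([f(s,220,150,260,200,12)])[:,:,::-1])
E
```

```text
az 0.963 M [ 0.087  1.529 -0.091] F [-8.5  0.3 10.1]
red 1.41 [242.   188.82]
white [(np.int64(245), np.int64(185), np.float64(88.0)), (np.int64(239), np.int64(190), np.float64(93.0)), (np.int64(238), np.int64(189), np.float64(108.0)), (np.int64(238), np.int64(188), np.float64(131.0))]
```

View pics/c7.png

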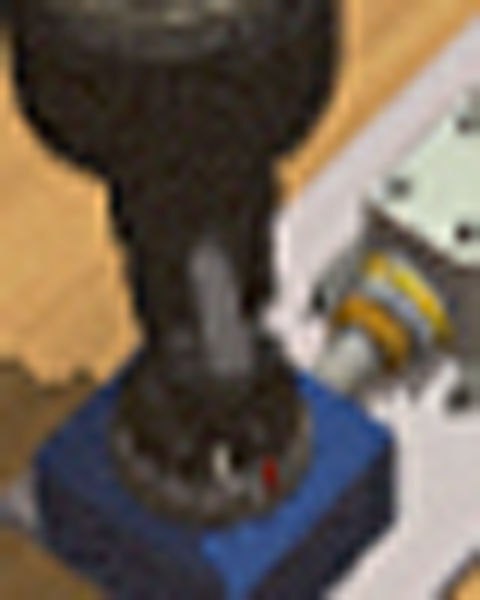

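>>> carry_out(
  moves=[
    [0,0,0,0,0,0,150],
    [0,0,0,0,0,0,60],
    [0,0,0,0,0,0,0],
    [0,0,0,0,0,0,0],
    [0,0,0,0,0,0,0],
    [0,0,0,0,0,0,0],
    [0,0,-0.01,0,0,0,0],
    [0,0,-0.03,0,0,0,0],
    [0,0,-0.04,0,0,0,0],
    [0,0,-0.04,0,0,0,0],
  ],
)

```text
time: 17.9
ee_pos: [0.5108, -0.0308, 0.2079]
tool_rot: [0.886, 0.464, 0.0, -0.0]
ft_force: [1.2, 0.8, -0.6]
width: 0.0852
grip_force: 0.0
```

```bash
python3 k.py;  python3 - <<'E'
from h import *
print(state()['ee_pos'],state()['width'])
s=snapshot('scene')
f=lambda im,x0,y0,x1,y1,k:cv2.resize(im[y0:y1,x0:x1],None,fx=k,fy=k,interpolation=cv2.INTER_CUBIC)
cv2.imwrite('pics/c8.png',np.hstack([f(s,215,135,290,205,8)])[:,:,::-1])
E
```

```text
az 0.965 M [-0.064  0.001 -0.032] F [ 1.2  0.8 -0.6]
red 1.54 [242.   188.88]
white [(np.int64(239), np.int64(190), np.float64(97.0)), (np.int64(238), np.int64(187), np.float64(159.0)), (np.int64(238), np.int64(189), np.float64(188.0)), (np.int64(238), np.int64(188), np.float64(237.0))]
[ 0.51534999 -0.03159244  0.21909298] 0.08525844062702347
```

View pics/c8.png

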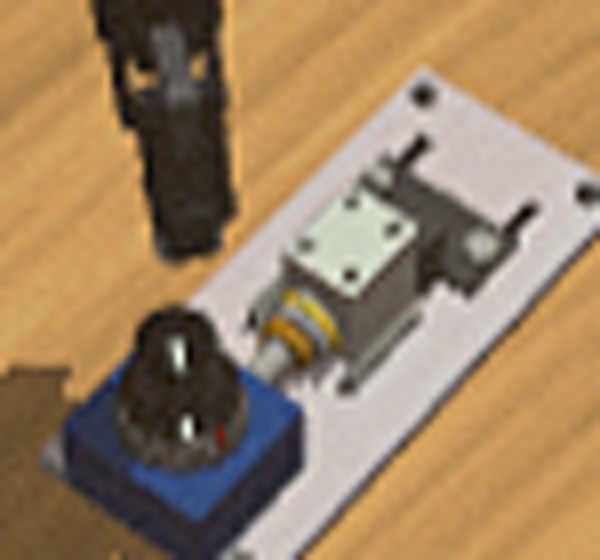

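The picture shows the unit flat and pressed against the stop. The white mark is at (187,428), ahead of the red one at (221,437) by about 0.5 rad, which is one click. The gripper is clear.

```bash
python3 -c "
from bench import *
print(job_done())"
```

```text
the job is handed in; nothing more can be done
None
```

The drive unit is clamped in the jig against the back stop, the cap turned on by one click and let go, and the job was handed in at about 18 s; the hand-in call gave no verdict.

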